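# Close and lock a parts-washing carrier

## Robot

A 6-joint arm with a two-finger parallel gripper is mounted at the origin on the work surface. World frame = base frame: x ahead of the robot, y to its left, z up, the work surface at z = 0. Lengths are in m, angles in rad, forces in N, time in s.
With the tool pointing down it reaches from about 0.2 to 0.875 m from the base axis. Payload 3.4 kg.
Tool frame: the origin (TCP) lies midway between the tips of the shut fingers; the grasp point (between the pads) lies 19 mm behind it; z points along the fingers, y is the line along which they close (so a half turn about z gives the same grasp; the last joint's range is limited). The gripper opens to 94 mm and grips with 3 to 60 N. Pads are 16 mm wide; open, the fingers measure 119 mm over their backs; the gripper's body (75 mm by 177 mm) begins 78 mm behind the grasp point.
Start: joints at [1.21, 0.276, 1.505, -0, 1.361, -0.121], TCP at [0.137, 0.559, 0.205] pointing down, gripper open.
Joint ranges: [-2.89, 2.89], [-0.75, 2.08], [0.22, 2.7], [-1.18, 4.32], [0.11, 2.71], [-2.7, 2.7]. Speed limits (rad/s): [2.57, 2.57, 3.14, 3.14, 3.14, 3.14].

## Interface

Orientations are given as a unit quaternion [w, x, y, z].
In Python, from plant import sense, vision, robot, models gives the robot as it stands.
- The arm moves only by the tool apply_moves, never from a script. Its argument "plan" is a list of rows, each a list of 7 numbers: the closure, from 0 (fully open) to 1 (shut), then the shift along the tool's x, y, z in cm, then the turn, a rotation vector about the tool's x, y, z in rad. A call has 1 to 12 rows; each row shifts and turns the commanded pose from where the row before left it, along the tool's axes as they then stand; what a row does not reach is not made up. A row lasts 1/8 s, in which the tool goes at most 62.5 mm and 10.7 degrees, less where a joint would pass 70% of its speed; a pose out of reach is approached as far as the arm can. A call with a gripper value outside its range is refused whole. The fingers move at their own pace and stop on an object; "force" is the grip in N (left out, the last holds). Time passes only in rows, so rows that do not move let the fingers close. It gives the time, the measured TCP pose, the force, the opening and the grip force at its end, in the units of the state.
- sense(): the state, without advancing time (a new reading comes with each control period).
- vision.camera(name): name is "scene" or "side" or "wrist"; returns a dict with "image" (480x640x3 uint8, red, green, blue), "range_z" (480x640 float32, m along the optical axis (not along the pixel's ray), 0 where there is no reading), "K" (3x3 intrinsics, pixels), "view" (4x4, takes a point from world to camera coordinates); the wrist camera has in their place "mount" (4x4, takes a point from camera to tool coordinates, whose origin is the TCP and whose axes are the flange's). Camera axes: x right, y down, z forward; pixel columns grow to the right and rows downward; lengths in m; the calibration is good to about 2 mm. The wrist camera is an equidistant fisheye: a pixel r from the principal point sees the ray r / f radians off the axis. A picture is of the moment at which its call begins: read the wrist's pose just before it.
- robot.job_done(): hands the job in; it is judged then, once.
Trained networks look in a picture, given as the dict that the camera call returned (one of the last four; its "shot" number tells which), for a name from the list of things; names that differ only in an ending like _2 or _b are one class to them, and where a whole thing is asked for, a point or a joint stands for the part that bears it (a point fixed in the world has none). Each returns a list of dicts, best first, with "score" (0 to 1); they miss things now and then, are a little off and sometimes report something else, mostly with a low value. They report only what shows in the picture. A call takes as long as a camera call. They do not tell look-alikes from the thing itself.
- models.look_for(name, picture): "pixel" ([row, column] in pixels, amid what is visible of it).
- models.regions_of(name, picture): "region" (480x640 bool, what is visible of it) and "pixel" ([row, column] in pixels, amid what is visible of it).
The state is a dict: "t": time; "joint_positions": joint angles; "dq": joint speeds; "tau": joint torques, N m; "eef_pos": TCP position; "eef_rot": TCP orientation; "wrist_force": force on the tool from outside, world axes, zero at the start; "torque": the same for the moment, N m; "opening": finger opening in m; "grasp_force": force on a finger pad.
Only numpy, scipy, OpenCV 4.12 (cv2) and the standard library are available. Lean on these libraries where they do the work, as an engineer would, in place of code of your own. Each camera call takes 0.05 s, during which the arm holds its last target. There are 200 camera calls.

## Task

Close the parts-washing carrier: set the loose cover plate back on it, down flat over its two pins and its headed stud, then draw the open C-shaped clip out of its parking holder and slide it sideways, between the cover's two guide ribs, fully home round the stud under its head so the cover is locked. The holder's hood leaves only the clip's prongs within reach and the ribs leave no room for fingers there, so set the clip down on the bench and take it again by its upright fin. Don't knock about the other parts on the bench.

Things in the scene. Friction and masses are not known exactly. Their poses are not given: they have to be found in the camera images.
- carrier: Washing carrier: aluminium box, open top, 96 (own x) x 200 (own y) x 45 mm high, steel fittings inside; fixed to the bench, yaw varies. Origin: centre of its underside. Two steel pins 8 mm across with tapered tips stand 13 mm above the rim at own (x, y) = (-36, -84) and (36, 84) mm; a headed stud stands at own (0, 40) mm.
- rim (a point): Centre of the carrier's rim plane, 45 mm above the bench, axes as the carrier's. The seated cover's origin coincides with it, axes alike.
- stud (a point): Point on the stud's upright axis at the underside of its head, 18 mm above the rim, so 13 mm above the seated cover's top face. Neck 10 mm across; head 26 mm across, 8 mm thick. Axes as the carrier's.
- cover: Loose aluminium cover plate 96 (own x) x 200 (own y) x 5 mm, about 0.32 kg, flat on the bench, right side up. Origin: centre of its underside. Holes: 14 mm at own (x, y) = (-36, -84) and (36, 84) mm for the pins, 36 mm at (0, 40) mm for the stud's head. Fits one way round only: own x and y as the carrier's.
- bar (a point): Middle of the top of the cover's black upright grip bar: 40 (cover x) x 14 (cover y) x 30 mm high, at cover (0, -32) mm, its top 35 mm above the cover's underside. Axes as the cover's.
- channel (a point): Centre of the cover's stud hole on its top face. Two guide ribs along cover x, 50 mm long, 6 mm thick, 10 mm high, stand either side of it at cover y = 7 and 73 mm: 60 mm free between them, open at both ends. Axes as the cover's.
- clip: Steel C clip, about 0.11 kg: flat horseshoe 8 mm thick, 52 mm wide (own y), slot 18 mm wide open to own +x. Origin: in the slot, level with the underside, where the stud's axis is once the stud meets the slot's bottom. Prongs' outer sides straight from x = 4 to 26 mm, round tips at 34. Tail 24 mm wide back to x = -66. Parked flat in the holder, underside 10 mm above the bench.
- fin (a point): Middle of the top of the upright fin on the clip's tail: fin 24 (clip x) x 10 (clip y) mm, centred at clip x = -54 mm, from 8 to 34 mm above the clip's underside. Axes as the clip's.
- locked (a point): Where the clip's origin is when locked, fixed to the carrier: on the stud's axis, 5 mm above the rim. The clip then lies flat on the cover with its own x along the carrier's x; it may come in from either side. Axes as the carrier's.
- holder: Grey parking holder fixed to the bench, axes as the parked clip's to 2 degrees; origin on the bench under the parked clip's origin (3 mm). A tongue 24 mm wide, 10 mm high carries the clip (own x -85 to 8 mm). A hood, open only to +x, 48 mm wide, 59 mm high, covers x = -85 to -31 mm. Draw the clip out along own +x, level: fin clear of the hood after 40 mm, tail clear of the tongue after 80.
- fitting_a: Bystander: steel fitting standing on its flange, 27 mm across, 46 mm high plus a thin blue plug; origin at its underside.
- fitting_b: Bystander: another such fitting.
- fitting_c: Bystander: another such fitting.
- ring: Bystander: flat closed steel ring 52 mm across, 8 mm thick; origin at its underside.
- driver: Bystander: screwdriver lying on the bench.
- jar: Bystander: white jar 56 mm across, 65 mm high; origin at its underside.
- capbox: Bystander: grey open box 90 x 120 x 45 mm with blue plugs; origin at its underside.
Mind the look-alikes: they are no part of the job. Leave any yellow look-alike of the cover alone.

How it is judged:
On the way, in this order (a step that is already met when the one before it is completed fails the run):
1. the cover lies flat on the carrier's rim over its pins (horizontal distance between rim and cover below 0.006 m and z of cover in the frame of rim between -0.002 and 0.002 m and angle between cover's own z axis and vertical below 0.03 rad), for 0.2 s.
2. the clip lies round the stud under its head, on the seated cover (all of step 1 and horizontal distance between clip and stud below 0.006 m and z of clip in the frame of rim between 0.002 and 0.009 m and angle between clip's own z axis and vertical below 0.12 rad), for 0.2 s.
At the end, for the whole second after the job is handed in: The cover is seated on the carrier (origin within 6 mm level and 2 mm in height of rim, tilt under 0.03 rad); the clip lies on it round the stud's neck under the head (origin within 6 mm of the stud's axis, underside 2 to 9 mm above the rim, tilt under 0.12 rad); both at rest (all of step 2 and linear speed of each of cover, clip below 0.02 m/s); the robot touches nothing.
It fails at once if a bystander is moved by more than 40 mm (distance of any of fitting_a, fitting_b, fitting_c, ring, driver, jar, capbox from where it was at the start of the episode above 0.04 m).
It also fails if it takes over 72 s, if anything falls off the work surface, if the arm or the gripper's body presses on something with over 40 N, if the wrist force passes 120 N, or if a joint passes its speed limit or range.

## Working session

There is one attempt and no reset: what is moved stays moved. The work goes in short steps, Python scripts to look and compute and a tool call to move; the robot and the scene stay as the last step left them, time stands still between calls to the robot, and variables do not carry over. Pictures are saved under pics/ and viewed, at most 12 in all, crops included, and the job is handed in when it is done.

Besides the shell and the picture viewer there is one more tool, called by a JSON object that holds its "fn" and its "kwargs", one argument or row to a line. apply_moves: Moves the arm, as the interface text tells. Its arguments: {"type":"object","properties":{"plan":{"type":"array"},"force":{"type":"number"}},"required":["plan"]}

```bash
mkdir -p pics; ls; cat > h.py <<'E'
import numpy as np, cv2
from plant import sense, vision, robot, models
def snap(n,f=None):
    c=vision.camera(n)
    if f: cv2.imwrite('pics/'+f+'.png',c['image'][:,:,::-1])
    return c
def cloud(c):
    K=c['K'];z=c['range_z'];v,u=np.mgrid[:480,:640]
    p=np.stack([(u-K[0,2])/K[0,0]*z,(v-K[1,2])/K[1,1]*z,z,np.ones_like(z)],-1)
    w=p@np.linalg.inv(c['view']).T
    w=w[...,:3];w[z<=0]=np.nan
    return w
E
python3 - <<'E'
from h import *
a=snap('scene','scene');b=snap('side','side')
for n,c in(('scene',a),('side',b)):
    np.savez(n,**{k:c[k] for k in('image','range_z','K','view')})
    W=cloud(c)
    print(n,np.linalg.inv(c['view'])[:3,3],c['K'][0,0])
    for t in 'carrier cover clip holder bar fin stud fitting_a ring driver jar capbox'.split():
        for r in models.regions_of(t,c)[:4]:
            p=r['pixel'];m=r['region'];print(t,round(r['score'],2),np.round(p),np.round(np.nanmedian(W[m],0),3),m.sum())
print(sense())
E
```

```text
pics
scene [ 1.34060891 -0.13188882  1.20159126] 601.00188256419
carrier 0.87 [261. 291.] [ 0.565 -0.049  0.03 ] 3892
cover 0.89 [267. 170.] [ 0.531 -0.331  0.005] 2829
cover 0.73 [199. 146.] [ 0.312 -0.387  0.005] 2384
clip 0.81 [206. 442.] [0.458 0.355 0.017] 431
holder 0.97 [185. 434.] [0.413 0.338 0.052] 679
bar 0.81 [265. 170.] [ 0.531 -0.329  0.005] 2797
bar 0.7 [200. 148.] [ 0.313 -0.388  0.005] 2287
bar 0.36 [208. 219.] [ 0.375 -0.204  0.007] 238
fin 0.54 [188. 376.] [0.385 0.199 0.024] 158
stud 0.67 [259. 292.] [ 0.565 -0.049  0.03 ] 3699
stud 0.25 [358. 221.] [ 0.792 -0.231  0.023] 565
fitting_a 0.76 [299. 413.] [0.717 0.206 0.025] 164
fitting_a 0.58 [186. 375.] [0.385 0.199 0.027] 149
fitting_a 0.51 [330. 300.] [ 0.753 -0.058  0.03 ] 174
ring 0.62 [209. 219.] [ 0.375 -0.203  0.007] 256
driver 0.81 [358. 223.] [ 0.788 -0.232  0.022] 642
jar 0.92 [337. 136.] [ 0.722 -0.396  0.061] 786
jar 0.69 [205. 443.] [0.459 0.355 0.017] 426
capbox 0.7 [268. 170.] [ 0.531 -0.329  0.005] 2757
capbox 0.62 [297. 460.] [0.728 0.323 0.018] 2572
side [ 0.4788556  -0.78292283  0.51326216] 438.9
[... 1029 characters left out ...]
17 0.026] 1144
{'t': 1.3, 'joint_positions': array([ 1.21000716e+00,  2.75927185e-01,  1.50487865e+00,  1.75030063e-05,
        1.36070428e+00, -1.21029754e-01]), 'dq': array([-0.0010985 , -0.00109152,  0.00083518,  0.00085871,  0.00124367,
        0.00070224]), 'tau': array([-1.16264058e-03, -4.04475689e+01, -2.37496859e+01,  6.98179426e-02,
        2.54191482e-02, -8.39941769e-07]), 'eef_pos': array([0.13657687, 0.55859329, 0.20548602]), 'eef_rot': array([1.53434933e-06, 1.19594591e-01, 9.92822810e-01, 4.21197836e-05]), 'wrist_force': array([ 0.22545056, -0.19500566,  0.03915371]), 'torque': array([-0.0491211 ,  0.02001212,  0.01033471]), 'grasp_force': 0.0, 'opening': 0.09384229808461507}
```

View pics/scene.png

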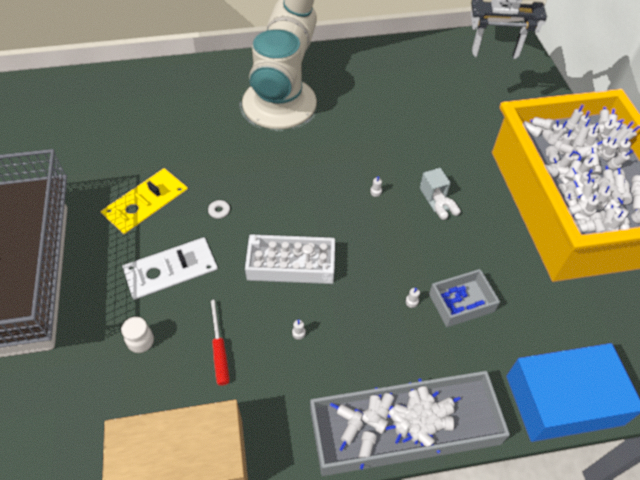

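View pics/side.png

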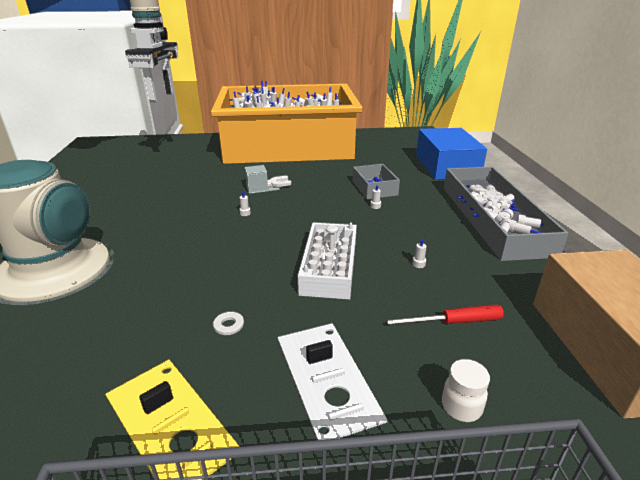

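The pictures show:
- The white cover is at scene (267,170), and its yellow look-alike is at (199,146).
- The clip is in its holder at (206,442), and the closed ring look-alike is at (209,219).
- The carrier is at (261,291). The fittings are at (186,375), (299,413) and (330,300).

I choose the white cover and the C-shape in the grey holder. First I'll take the wrist camera over the clip.

{"fn": "apply_moves", "kwargs": {
  "plan": [
    [0, -4.4, -2.3, -2.8, 0, 0, 0],
    [0, -4.4, -2.3, -2.8, 0, 0, 0],
    [0, -4.4, -2.3, -2.8, 0, 0, 0],
    [0, -4.4, -2.3, -2.8, 0, 0, 0],
    [0, -4.4, -2.3, -2.8, 0, 0, 0],
    [0, -4.4, -2.3, -2.8, 0, 0, 0],
    [0, -4.4, -2.3, -2.8, 0, 0, 0],
    [0, 0, 0, 0, 0, 0, 0],
    [0, 0, 0, 0, 0, 0, 0]
  ]
}}

```text
t: 2.42
eef_pos: [0.397, 0.3291, 0.401]
eef_rot: [-0.001, 0.12, 0.993, 0.0]
wrist_force: [0.0, -0.3, 0.8]
opening: 0.094
grasp_force: 0.0
```

```bash
cat >> h.py <<'E'
from scipy.spatial.transform import Rotation as R
def pose():
    s=sense();q=s['eef_rot'];T=np.eye(4);T[:3,:3]=R.from_quat([q[1],q[2],q[3],q[0]]).as_matrix();T[:3,3]=s['eef_pos'];return T
def wrist(f=None):
    T=pose();c=snap('wrist',f);K=c['K'];z=c['range_z']
    v,u=np.mgrid[:480,:640];x=(u-K[0,2])/K[0,0];y=(v-K[1,2])/K[1,1];r=np.hypot(x,y)+1e-9
    t=np.tan(np.minimum(r,1.5));p=np.stack([x/r*t*z,y/r*t*z,z,np.ones_like(z)],-1)
    W=(p@(T@c['mount']).T)[...,:3];W[z<=0]=np.nan
    np.savez('w_'+(f or 'x'),image=c['image'],W=W,T=T,mount=c['mount'],K=K)
    return c,W,T
E
python3 - <<'E'
from h import *
c,W,T=wrist('w1');print(np.round(c['mount'],3),c['K'],np.round(T,3),sense()['t'])
for t in 'clip fin holder'.split():
    for r in models.regions_of(t,c)[:3]:print(t,r['score'],r['pixel'],np.nanmedian(W[r['region']],0).round(3))
E
```

```text
[[ 0.001 -0.959 -0.282  0.082]
 [ 1.     0.001  0.     0.   ]
 [-0.    -0.282  0.959 -0.179]
 [ 0.     0.     0.     1.   ]] [[371.64829954   0.         318.23642953]
 [  0.         371.64829954 242.22258976]
 [  0.           0.           1.        ]] [[-0.971  0.238 -0.001  0.397]
 [ 0.238  0.971  0.     0.329]
 [ 0.001 -0.    -1.     0.401]
 [ 0.     0.     0.     1.   ]] 2.475
clip 0.65 [363.9, 358.9] [0.721 0.328 0.015]
clip 0.63 [226.1, 344.5] [0.463 0.359 0.018]
clip 0.62 [319.7, 46.6] [ 0.506 -0.296  0.005]
fin 0.66 [318.1, 44.9] [ 0.506 -0.296  0.005]
fin 0.58 [224.0, 345.3] [0.464 0.358 0.018]
holder 0.61 [195.4, 330.6] [0.402 0.349 0.058]
holder 0.16 [372.2, 293.6] [0.703 0.213 0.023]
```

View pics/w1.png

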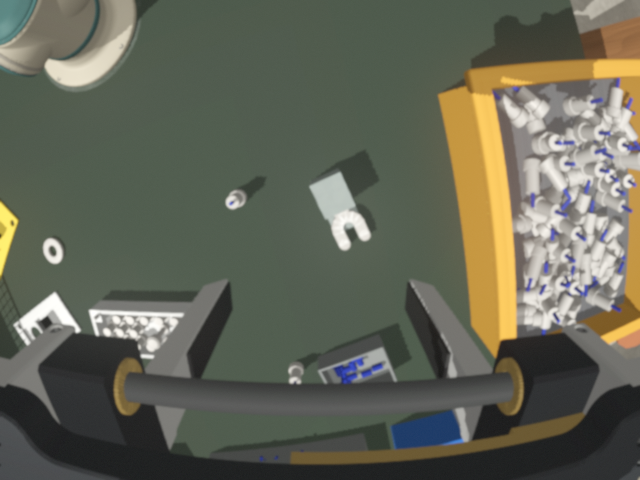

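The clip's prongs are at about (226,345), opening toward image bottom (world +x), with the hood above at (195,330). Next I'll look over the carrier and cover.

{"fn": "apply_moves", "kwargs": {
  "plan": [
    [0, -1.9, -5.5, 0, 0, 0, 0],
    [0, -1.9, -5.5, 0, 0, 0, 0],
    [0, -1.9, -5.5, 0, 0, 0, 0],
    [0, -1.9, -5.5, 0, 0, 0, 0],
    [0, -1.9, -5.5, 0, 0, 0, 0],
    [0, -1.9, -5.5, 0, 0, 0, 0],
    [0, -1.9, -5.5, 0, 0, 0, 0],
    [0, -1.9, -5.5, 0, 0, 0, 0],
    [0, -1.9, -5.5, 0, 0, 0, 0],
    [0, 0, 0, 0, 0, 0, 0],
    [0, 0, 0, 0, 0, 0, 0]
  ]
}}

```text
t: 4.0
eef_pos: [0.446, -0.1914, 0.4011]
eef_rot: [-0.0, 0.119, 0.993, 0.001]
wrist_force: [-0.2, 0.9, 0.9]
opening: 0.094
grasp_force: 0.0
```

```bash
python3 - <<'E'
from h import *
c,W,T=wrist('w2');print(T[:3,3],sense()['t'])
for t in 'cover carrier stud bar'.split():
    for r in models.regions_of(t,c)[:3]:print(t,r['score'],r['pixel'],np.nanmedian(W[r['region']],0).round(3))
E
```

```text
[ 0.4460096  -0.1913883   0.40106862] 4.05
cover 0.95 [248.9, 258.2] [ 0.519 -0.312  0.005]
cover 0.56 [134.2, 182.8] [ 0.307 -0.379  0.005]
carrier 0.56 [241.8, 420.7] [ 0.565 -0.05   0.029]
stud 0.71 [244.8, 418.6] [ 0.565 -0.051  0.028]
bar 0.75 [251.1, 257.0] [ 0.518 -0.311  0.005]
bar 0.68 [133.8, 180.6] [ 0.307 -0.379  0.005]
```

View pics/w2.png

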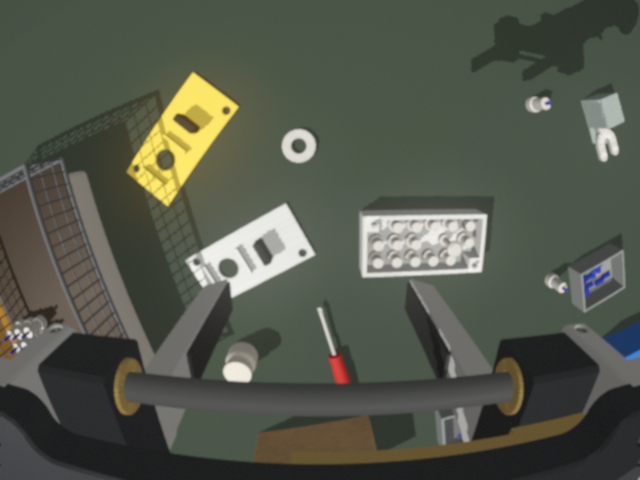

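The white cover is at (249,258), with its bar at (250,265) and stud hole at (268,228). The carrier is at (243,422). I'll use the depth to locate the stud and pins, and check with a close crop.

```bash
python3 - <<'E'
from h import *
d=np.load('w_w2.npz');W=d['W'];im=d['image']
crop=im[190:310,170:500];cv2.imwrite('pics/crop.png',cv2.resize(crop[:,:,::-1],None,fx=2.4,fy=2.4,interpolation=cv2.INTER_CUBIC))
sel=np.zeros(W.shape[:2],bool);sel[195:300,345:500]=1
def clusters(m,s=8):
    n,l,st,ce=cv2.connectedComponentsWithStats(m.astype(np.uint8))
    for i in range(1,n):
        if st[i,4]>=s:print(st[i,4],ce[i].round(),np.nanmedian(W[l==i],0).round(4),np.nanmax(W[l==i],0)[2].round(4))
for lo in (.05,.06):print(lo);clusters(sel&(W[...,2]>lo),4)
m=sel&(abs(W[...,2]-.045)<.004);p=W[m][:,:2].astype(np.float32);print('rim',cv2.minAreaRect(p),m.sum())
sel2=np.zeros_like(sel);sel2[195:310,180:325]=1
print('cover');clusters(sel2&(W[...,2]>.012));
m=sel2&(abs(W[...,2]-.005)<.003)&(im.min(2)>130);print(cv2.minAreaRect(W[m][:,:2].astype(np.float32)),m.sum())
E
```

```text
0.05
23 [374. 225.] [ 0.5094 -0.1223  0.0552] 0.0589
192 [454. 248.] [ 0.57   -0.0098  0.07  ] 0.0727
21 [474. 267.] [0.6152 0.0255 0.0555] 0.0596
561 [421. 291.] [ 0.4505 -0.1397  0.414 ] 0.4276
0.06
192 [454. 248.] [ 0.57   -0.0098  0.07  ] 0.0727
561 [421. 291.] [ 0.4505 -0.1397  0.414 ] 0.4276
rim ((0.5634968280792236, -0.046319663524627686), (0.2002963423728943, 0.09795431792736053), 78.03623962402344) 1769
cover
307 [262. 252.] [ 0.5172 -0.2974  0.0338] 0.0369
103 [243. 260.] [ 0.5268 -0.337   0.0145] 0.0169
1035 [213. 295.] [ 0.426  -0.2379  0.4177] 0.4378
10 [320. 308.] [ 0.6416 -0.2354  0.0145] 0.0152
((0.5282674431800842, -0.3298953175544739), (0.09952011704444885, 0.20131924748420715), 15.333677291870117) 5015
```

View pics/crop.png

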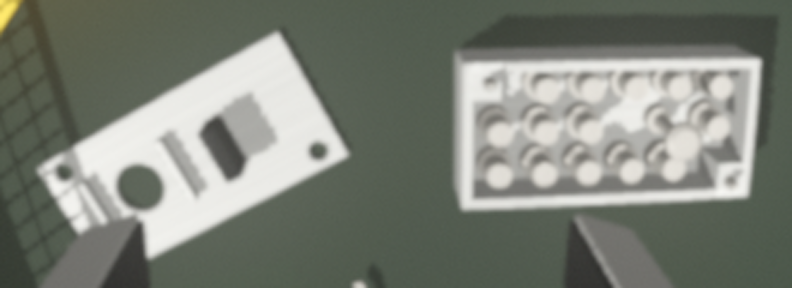

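In the crop, the cover's stud hole is at (140,186) and its bar at (225,148). The carrier's stud head is at (684,142), and its pins are at (492,82) and (731,178). So the cover must turn by about 152°. I'll move above the bar and turn.

{"fn": "apply_moves", "kwargs": {
  "plan": [
    [0, -2.35, -2.15, 5, 0, 0, 0],
    [0, -2.35, -2.15, 5, 0, 0, 0],
    [0, -2.35, -2.15, 5, 0, 0, 0],
    [0, -2.35, -2.15, 5, 0, 0, 0],
    [0, 0, 0, 0, 0, 0, 0.1757],
    [0, 0, 0, 0, 0, 0, 0.1757],
    [0, 0, 0, 0, 0, 0, 0.1757],
    [0, 0, 0, 0, 0, 0, 0.1757],
    [0, 0, 0, 0, 0, 0, 0.1757],
    [0, 0, 0, 0, 0, 0, 0.1757],
    [0, 0, 0, 0, 0, 0, 0.1757],
    [0, 0, 0, 0, 0, 0, 0.1757]
  ]
}}

```text
t: 5.75
eef_pos: [0.5173, -0.2973, 0.2018]
eef_rot: [0.0, 0.734, 0.679, 0.0]
wrist_force: [0.4, 0.8, 0.0]
opening: 0.0934
grasp_force: 0.0
```

{"fn": "apply_moves", "kwargs": {
  "plan": [
    [0, 0, 0, 0, 0, 0, 0.1757],
    [0, 0, 0, 0, 0, 0, 0.1757],
    [0, 0, 0, 0, 0, 0, 0.1757],
    [0, 0, 0, 0, 0, 0, 0.1757],
    [0, 0, 0, 0, 0, 0, 0.1757],
    [0, 0, 0, 0, 0, 0, 0.1757],
    [0, 0, 0, 0, 0, 0, 0.1757],
    [0, 0, 0, 0, 0, 0, 0],
    [0, 0, 0, 0, 0, 0, 0]
  ]
}}

```text
t: 6.88
eef_pos: [0.5171, -0.2978, 0.2016]
eef_rot: [0.0, 0.991, 0.134, 0.0]
wrist_force: [-0.2, -0.1, -0.2]
opening: 0.0942
grasp_force: 0.0
```

```bash
python3 - <<'E'
from h import *
c,W,T=wrist('w3');im=c['image'];print(T.round(4),sense()['joint_positions'])
for r in models.regions_of('cover',c)[:2]:print(r['score'],r['pixel'],np.nanmedian(W[r['region']],0).round(3))
X=W-[.528,-.33,0]
near=(np.hypot(X[...,0],X[...,1])<.13)
m=near&(abs(W[...,2]-.005)<.004)&(im.min(2)>110);print(cv2.minAreaRect(W[m][:,:2].astype(np.float32)),np.median(W[m][:,2]))
m=near&(abs(W[...,2]-.035)<.005)
n,l,st,ce=cv2.connectedComponentsWithStats(m.astype(np.uint8));i=1+np.argmax(st[1:,4])
print('bar',st[i],ce[i],cv2.minAreaRect(W[l==i][:,:2].astype(np.float32)),np.median(W[l==i][:,2]))
# holes: dark parts within plate
g=cv2.cvtColor(im,cv2.COLOR_RGB2GRAY)
E
```

```text
[[ 9.639e-01  2.663e-01  2.000e-04  5.171e-01]
 [ 2.663e-01 -9.639e-01 -0.000e+00 -2.978e-01]
 [ 2.000e-04  1.000e-04 -1.000e+00  2.016e-01]
 [ 0.000e+00  0.000e+00  0.000e+00  1.000e+00]] [-6.39248900e-01  3.10706062e-01  1.46406427e+00  1.14661679e-04
  1.36670097e+00  6.62610881e-01]
0.84 [370.2, 355.1] [ 0.349 -0.392  0.005]
0.62 [207.5, 347.2] [ 0.529 -0.324  0.005]
((0.5280553102493286, -0.3311159014701843), (0.09898035228252411, 0.20368000864982605), 14.746883392333984) 0.004772992595874936
bar [314 200  16  42 613] [321.15986949 220.45840131] ((0.520301103591919, -0.300127238035202), (0.04012676700949669, 0.01438224222511053), 15.311175346374512) 0.034356771320691315
```

View pics/w3.png

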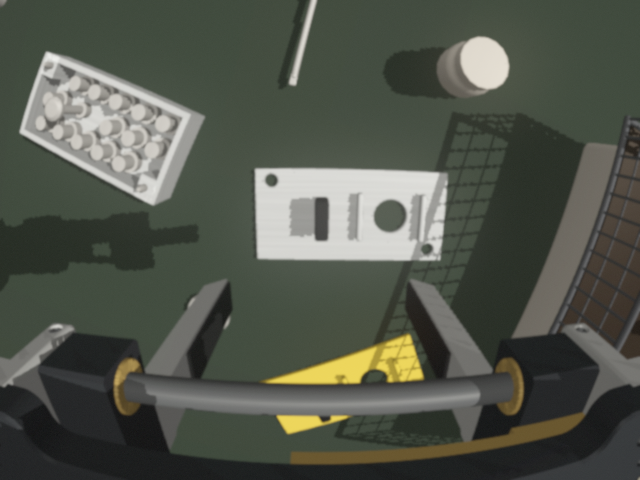

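Close view: the bar is at (220,321), with the two ribs and the stud hole at (215,390) right of it. The bar fit matches (40×14 mm, z 34 mm, yaw 15.3°), so I descend and grip.

{"fn": "apply_moves", "kwargs": {
  "plan": [
    [0.65, 0.25, 0.3, 4.5, 0, 0, 0],
    [0.65, 0, 0, 4.5, 0, 0, 0],
    [0.65, 0, 0, 4.5, 0, 0, 0],
    [0.65, 0, 0, 3.0, 0, 0, 0],
    [0.65, 0, 0, 1.6, 0, 0, 0],
    [0.65, 0, 0, 1.0, 0, 0, 0],
    [0.65, 0, 0, 0, 0, 0, 0],
    [1, 0, 0, 0, 0, 0, 0],
    [1, 0, 0, 0, 0, 0, 0],
    [1, 0, 0, 0, 0, 0, 0],
    [1, 0, 0, 0, 0, 0, 0]
  ],
  "force": 50
}}

```text
t: 8.35
eef_pos: [0.5205, -0.3005, 0.0114]
eef_rot: [0.0, 0.991, 0.133, 0.001]
wrist_force: [-0.2, 1.6, 5.7]
opening: 0.0135
grasp_force: 50.0
```

{"fn": "apply_moves", "kwargs": {
  "plan": [
    [1, 0, 0, -1, 0, 0, 0],
    [1, 0, 0, -4, 0, 0, 0],
    [1, 0, 0, -4, 0, 0, 0],
    [1, 0, 0, -4, 0, 0, 0],
    [1, 0, 0, 0, 0, 0, 0]
  ]
}}

```text
t: 8.98
eef_pos: [0.522, -0.302, 0.1435]
eef_rot: [0.003, 0.991, 0.133, 0.003]
wrist_force: [0.2, -0.1, -3.0]
opening: 0.0134
grasp_force: 50.0
```

```bash
cat >> h.py <<'E'
def carrier(W):
    X=W-[.5625,-.048,0];near=np.hypot(X[...,0],X[...,1])<.13
    n,l,st,ce=cv2.connectedComponentsWithStats((near&(W[...,2]>.05)&(W[...,2]<.09)).astype(np.uint8))
    P=[(st[i,4],np.nanmax(W[l==i][:,2])-0,W[l==i]) for i in range(1,n) if st[i,4]>4]
    for k,z,p in P:
        (cx,cy),r=cv2.minEnclosingCircle(p[:,:2].astype(np.float32));print(k,round(float(z),4),p[:,:2].mean(0).round(4),(round(cx,4),round(cy,4)),round(r*2,4))
    m=near&(abs(W[...,2]-.045)<.003);q=cv2.minAreaRect(W[m][:,:2].astype(np.float32));print('rim',q,m.sum())
E
python3 - <<'E'
from h import *
for f in('w2','w3'):
    print(f);carrier(np.load(f'w_{f}.npz')['W'])
for f in('scene','side'):
    print(f);carrier(cloud(dict(np.load(f+'.npz'))))
T=pose();s=sense();print(T.round(4),s['opening'])
b=snap('side','side2');W=cloud(b);X=W-T[:3,3]
m=(abs(W[...,2]-.125)<.03)&(np.hypot(X[...,0],X[...,1])<.16)&(b['image'].min(2)>130)
p=W[m];A=np.c_[p[:,:2],np.ones(len(p))];k=np.linalg.lstsq(A,p[:,2],rcond=None)[0];print('plane',k,len(p),np.std(p[:,2]-A@k))
E
```

```text
w2
23 0.0589 [ 0.5098 -0.1222] (0.5107, -0.1223) 0.0082
192 0.0727 [ 0.5701 -0.0099] (0.5714, -0.0089) 0.025
21 0.0596 [0.6153 0.0257] (0.6153, 0.0264) 0.008
rim ((0.5634968280792236, -0.046319663524627686), (0.2002963423728943, 0.09795431792736053), 78.03623962402344) 1619
w3
47 0.0592 [0.616  0.0249] (0.6148, 0.0242) 0.0079
417 0.0729 [ 0.5723 -0.0119] (0.5723, -0.0094) 0.0266
55 0.0587 [ 0.5119 -0.1235] (0.5113, -0.123) 0.0079
rim ((0.5636271238327026, -0.0471852570772171), (0.20237663388252258, 0.09722086042165756), 78.0177001953125) 3276
scene
12 0.0587 [ 0.5126 -0.123 ] (0.5115, -0.1225) 0.0085
89 0.0777 [ 0.5739 -0.0095] (0.5713, -0.0091) 0.03
10 0.0585 [0.617  0.0265] (0.6169, 0.0266) 0.0069
rim ((0.563538670539856, -0.048299819231033325), (0.19973880052566528, 0.10142836719751358), 78.9157943725586) 669
side
12 0.0577 [0.6157 0.0225] (0.6163, 0.0224) 0.0088
98 0.0715 [ 0.571  -0.0155] (0.5717, -0.0139) 0.0255
16 0.0575 [ 0.5107 -0.1263] (0.511, -0.1261) 0.0061
rim ((0.5630167722702026, -0.05068373680114746), (0.202790766954422, 0.0962454080581665), 77.92989349365234) 645
[[ 0.9647  0.2633  0.0057  0.522 ]
 [ 0.2633 -0.9647 -0.0044 -0.302 ]
 [ 0.0044  0.0057 -1.      0.1435]
 [ 0.      0.      0.      1.    ]] 0.013427831989447206
plane [ 0.00646817 -0.00500687  0.13178872] 6335 0.0026618553572246174
```

{"fn": "apply_moves", "kwargs": {
  "plan": [
    [1, 1.84, -4.1, 0, 0, 0, 0],
    [1, 1.84, -4.1, 0, 0, 0, 0],
    [1, 1.84, -4.1, 0, 0, 0, 0],
    [1, 1.84, -4.1, 0, 0, 0, 0],
    [1, 1.84, -4.1, 0, 0, 0, 0],
    [1, 0, 0, 0, 0, 0, -0.1],
    [1, 0, 0, 0, 0, 0, -0.171],
    [1, 0, 0, 0, 0, 0, -0.171],
    [1, 0, 0, 0, 0, 0, -0.171],
    [1, 0, 0, 0, 0, 0, -0.171],
    [1, 0, 0, 0, 0, 0, -0.171],
    [1, 0, 0, 0, 0, 0, -0.171]
  ]
}}

```text
t: 10.52
eef_pos: [0.5529, -0.0781, 0.1375]
eef_rot: [-0.002, 0.765, 0.643, -0.002]
wrist_force: [0.5, -0.1, -3.5]
opening: 0.0139
grasp_force: 50.0
```

{"fn": "apply_moves", "kwargs": {
  "plan": [
    [1, 0, 0, 0, 0, 0, -0.171],
    [1, 0, 0, 0, 0, 0, -0.171],
    [1, 0, 0, 0, 0, 0, -0.171],
    [1, 0, 0, 0, 0, 0, -0.171],
    [1, 0, 0, 0, 0, 0, -0.171],
    [1, 0, 0, 0, 0, 0, -0.171],
    [1, 0, 0, 0, 0, 0, -0.171],
    [1, 0, 0, 0, 0, 0, -0.171],
    [1, 0, 0, 0, 0, 0, -0.171],
    [1, 0, 0, 0, 0, 0, 0],
    [1, 0, 0, 0, 0, 0, 0],
    [1, 0, 0, 0, 0, 0, 0]
  ]
}}

```text
t: 12.02
eef_pos: [0.5547, -0.0785, 0.1399]
eef_rot: [-0.0, 0.106, 0.994, 0.0]
wrist_force: [0.7, 0.2, -3.0]
opening: 0.0135
grasp_force: 50.0
```

```bash
python3 - <<'E'
from h import *
c,W,T=wrist('w4');im=c['image'];print(T.round(4),sense()['joint_positions'].round(3))
X=W-T[:3,3]
hz=T[2,3]-.006
m=(abs(W[...,2]-hz)<.012)&(np.hypot(X[...,0],X[...,1])<.16)&(im.min(2)>130)
p=W[m];print(np.median(p[:,2]),m.sum(),cv2.minAreaRect(p[:,:2].astype(np.float32)))
A=np.c_[p[:,:2],np.ones(len(p))];print(np.linalg.lstsq(A,p[:,2],rcond=None)[0])
E
```

```text
[[-9.777e-01  2.100e-01 -9.000e-04  5.547e-01]
 [ 2.100e-01  9.777e-01  3.000e-04 -7.850e-02]
 [ 1.000e-03  1.000e-04 -1.000e+00  1.399e-01]
 [ 0.000e+00  0.000e+00  0.000e+00  1.000e+00]] [-0.265  0.299  1.641  0.     1.202 -1.624]
0.1332330083628611 38105 ((0.5638048052787781, -0.0467233806848526), (0.20164397358894348, 0.09722594916820526), 77.8653335571289)
[0.00707604 0.00307557 0.12984907]
```

View pics/w4.png

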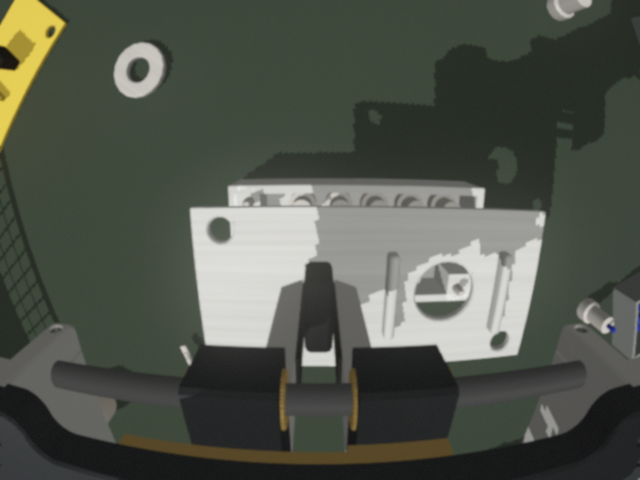

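The cover is held level, with its stud hole (290,443) over the stud's place and its yaw aligned. I'll correct by 1 mm and lower.

{"fn": "apply_moves", "kwargs": {
  "plan": [
    [1, -0.07, -0.1, 3, 0, 0, 0],
    [1, 0, 0, 2.5, 0, 0, 0],
    [1, 0, 0, 1, 0, 0, 0],
    [1, 0, 0, 0.5, 0, 0, 0],
    [1, 0, 0, 0.3, 0, 0, 0],
    [1, 0, 0, 0.3, 0, 0, 0],
    [1, 0, 0, 0, 0, 0, 0]
  ]
}}

```text
t: 12.95
eef_pos: [0.5556, -0.0797, 0.0647]
eef_rot: [0.0, 0.105, 0.994, 0.0]
wrist_force: [0.3, 0.3, -3.7]
opening: 0.0137
grasp_force: 50.0
```

{"fn": "apply_moves", "kwargs": {
  "plan": [
    [1, 0, 0, 0.25, 0, 0, 0],
    [1, 0, 0, 0.25, 0, 0, 0],
    [1, 0, 0, 0.2, 0, 0, 0],
    [1, 0, 0, 0.15, 0, 0, 0],
    [1, 0, 0, 0, 0, 0, 0]
  ]
}}

```text
t: 13.58
eef_pos: [0.5554, -0.0796, 0.0564]
eef_rot: [0.0, 0.105, 0.994, 0.0]
wrist_force: [-1.5, 0.7, 1.4]
opening: 0.0137
grasp_force: 50.0
```

{"fn": "apply_moves", "kwargs": {
  "plan": [
    [0.65, 0, 0, 0, 0, 0, 0],
    [0.65, 0, 0, 0, 0, 0, 0],
    [0.65, 0, 0, -2, 0, 0, 0],
    [0.65, 0, 0, -5, 0, 0, 0],
    [0.2, 0, 0, -6, 0, 0, 0],
    [0.0, 0, 0, -5, 0, 0, 0],
    [0, 0, 0, 0, 0, 0, 0]
  ]
}}

```text
t: 14.45
eef_pos: [0.5583, -0.0803, 0.2408]
eef_rot: [0.005, 0.105, 0.994, -0.001]
wrist_force: [0.5, -0.0, -0.3]
opening: 0.0596
grasp_force: 0.0
```

```bash
cat > fit.py <<'E'
from h import *
from scipy.optimize import minimize
def clip_dist(p):  # signed distance-like membership of the horseshoe top (without fin)
    x,y=p[:,0],p[:,1];
    c=(np.hypot(x-0.004,y)<=.026)&(x<=.004)|(x>.004)&(x<=.034)&(abs(y)<=.026)
    tip=(x>.026)&(np.hypot(x-.026,abs(y)-.0175)>.0085)
    slot=(abs(y)<.009)&(x>0)|(np.hypot(x,y)<.009)
    tail=(x<0)&(x>-.066)&(abs(y)<.012)
    return (c&~tip&~slot)|tail&~slot
def fit_clip(W,guess,zr,xmin=-.03):
    X=W-np.r_[guess[:2],0];near=np.hypot(X[...,0],X[...,1])<.07
    pz=W[near&~np.isnan(W[...,2])];on=(pz[:,2]>zr[0])&(pz[:,2]<zr[1])
    def cost(q):
        c,s=np.cos(q[2]),np.sin(q[2]);d=pz[:,:2]-q[:2];l=np.c_[d@[c,s],d@[-s,c]]
        k=(l[:,0]>xmin)&(l[:,0]<.05)&(abs(l[:,1])<.04)
        return (clip_dist(l[k])!=on[k]).mean()
    best=None
    for a in np.linspace(-.4,.4,7):
        r=minimize(cost,[*guess[:2],guess[2]+a],method='Nelder-Mead',options=dict(initial_simplex=[[guess[0],guess[1],guess[2]+a],[guess[0]+.008,guess[1],guess[2]+a],[guess[0],guess[1]+.008,guess[2]+a],[guess[0],guess[1],guess[2]+a+.15]]))
        if best is None or r.fun<best.fun:best=r
    return best.x,best.fun,np.median(pz[on][:,2]),on.sum()
E
python3 - <<'E'
from fit import *
d=np.load('w_w1.npz');W=d['W']
print(fit_clip(W,[.455,.355,.4],(.012,.026)))
X=W-[.405,.34,0];m=(np.hypot(X[...,0],X[...,1])<.08)&(abs(W[...,2]-.059)<.006);print('hood',cv2.minAreaRect(W[m][:,:2].astype(np.float32)),np.median(W[m][:,2]))
c,W,T=wrist('w5');im=c['image'];print(T[:3,3],sense()['joint_positions'].round(3))
X=W-[.5632,-.0483,0];near=np.hypot(X[...,0],X[...,1])<.12
m=near&(abs(W[...,2]-.05)<.004)&(im.min(2)>110);p=W[m];print(cv2.minAreaRect(p[:,:2].astype(np.float32)),np.median(p[:,2]))
A=np.c_[p[:,:2],np.ones(len(p))];print(np.linalg.lstsq(A,p[:,2],rcond=None)[0])
n,l,st,ce=cv2.connectedComponentsWithStats((near&(W[...,2]>.064)).astype(np.uint8))
for i in range(1,n):
    if st[i,4]>20:print(st[i,4],cv2.minAreaRect(W[l==i][:,:2].astype(np.float32)),np.median(W[l==i][:,2]))
E
```

```text
(array([0.46418483, 0.3609091 , 0.20748136]), np.float64(0.03215434083601286), np.float64(0.01765970501049019), np.int64(799))
hood ((0.404280424118042, 0.3486475646495819), (0.05545835942029953, 0.04876496270298958), 11.949316024780273) 0.05870157167758683
[ 0.55828785 -0.0803394   0.24077164] [-0.266  0.237  1.478  0.     1.421 -1.627]
((0.5641205310821533, -0.04816863685846329), (0.20130392909049988, 0.09698646515607834), 77.8651351928711) 0.04972595142480471
[0.00046453 0.00047038 0.04947906]
630 ((0.5570850968360901, -0.07977606356143951), (0.013431155122816563, 0.03934362158179283), 77.95514678955078) 0.07928196647390576
515 ((0.5720970034599304, -0.008428818546235561), (0.02437099814414978, 0.025325339287519455), 79.85567474365234) 0.0699848582839907
79331 ((0.5455003976821899, -0.07649637013673782), (0.17453336715698242, 0.049845531582832336), 79.529296875) 0.3604661130875371
```

View pics/w5.png

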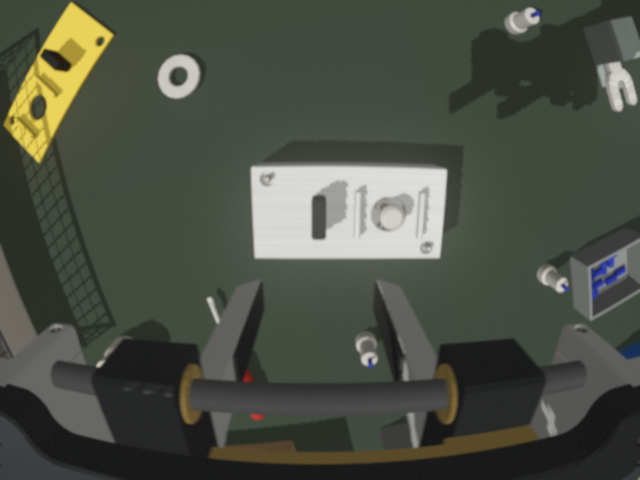

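The cover is down flat (top at 49.7 mm, level), with the stud head through its hole at (213,390) and pins showing at (178,266) and (246,428). On to the clip.

{"fn": "apply_moves", "kwargs": {
  "plan": [
    [0, 2.12, 5.2, 0.5, 0, 0, 0],
    [0, 2.12, 5.2, 0.5, 0, 0, 0],
    [0, 2.12, 5.2, 0.5, 0, 0, 0],
    [0, 2.12, 5.2, 0.5, 0, 0, 0],
    [0, 2.12, 5.2, 0.5, 0, 0, 0],
    [0, 2.12, 5.2, 0.5, 0, 0, 0],
    [0, 2.12, 5.2, 0.5, 0, 0, 0],
    [0, 2.12, 5.2, 0.5, 0, 0, 0],
    [0, 0, 0, 0, 0, 0, -0.14],
    [0, 0, 0, 0, 0, 0, -0.14],
    [0, 0, 0, 0, 0, 0, -0.14],
    [0, 0, 0, 0, 0, 0, 0]
  ]
}}

```text
t: 16.0
eef_pos: [0.4755, 0.3621, 0.194]
eef_rot: [-0.002, -0.104, 0.995, -0.001]
wrist_force: [-0.3, 0.1, -0.3]
opening: 0.0938
grasp_force: 0.0
```

```bash
python3 - <<'E'
from fit import *
c,W,T=wrist('w6');print(T.round(4),sense()['t'])
q,f,z,n=fit_clip(W,[.464,.361,.2],(.012,.026));print(q,f,z,n)
X=W-[.405,.34,0];m=(np.hypot(X[...,0],X[...,1])<.08)&(abs(W[...,2]-.059)<.006);print('hood',cv2.minAreaRect(W[m][:,:2].astype(np.float32)))
u=np.array([np.cos(q[2]),np.sin(q[2])]);g=q[:2]+.016*u;d=np.r_[g,0]-T[:3,3];d[2]=0
print('to go tool',T[:3,:3].T@d,'yaw err',np.arctan2(T[1,1],T[0,1])-np.pi/2-q[2])
E
```

```text
[[-0.9784 -0.2067 -0.003   0.4755]
 [-0.2067  0.9784 -0.0017  0.3621]
 [ 0.0033 -0.001  -1.      0.194 ]
 [ 0.      0.      0.      1.    ]] 16.05
[ 0.49069626  0.34474762 -0.11399623] 0.10840317600352889 0.017758541730111044 2155
hood ((0.40404456853866577, 0.3484770953655243), (0.054186031222343445, 0.04791772738099098), 10.558640480041504)
to go tool [-2.64814693e-02 -2.52227320e-02 -6.20673641e-05] yaw err 0.3222007652749431
```

View pics/w6.png

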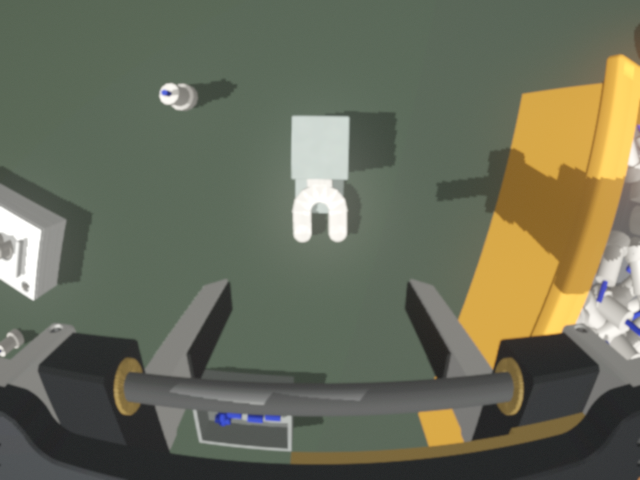

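The clip's prongs are at (215,320), square under the hood at (148,320). That fit fell into a wrong minimum, so I'll measure from extents instead.

```bash
python3 - <<'E'
from fit import *
d=np.load('w_w6.npz');W=d['W'];T=d['T'];im=d['image']
m=np.zeros(W.shape[:2],bool);m[178:250,280:360]=1
m&=(im.min(2)>185)&(W[...,2]>.010)&(W[...,2]<.026)
p=W[m];print(m.sum(),np.median(p[:,2]),cv2.minAreaRect(p[:,:2].astype(np.float32)))
for a in np.deg2rad([10,11,12]):
    u=np.array([np.cos(a),np.sin(a)]);v=np.array([-u[1],u[0]])
    x=p[:,:2]@u;y=p[:,:2]@v;w=x>x.max()-.03
    Y=(y[w].min()+y[w].max())/2;ox=x.max()-.034
    g=u*(ox+.016)+v*Y;print(np.rad2deg(a),'width',np.ptp(y[w]),'left/right tips',x[y>Y].max()-x[y<Y].max(),'origin',u*ox+v*Y,'tool to go',T[:3,:3].T@np.r_[g-T[:2,3],0])
E
```

```text
2209 0.01773702929233778 ((0.46570858359336853, 0.3608975410461426), (0.062329236418008804, 0.05264992639422417), 11.769314765930176)
10.0 width 0.05210949035920456 left/right tips -0.0010802801770047887 origin [0.46330685 0.36111171] tool to go [-3.88039976e-03  9.77266407e-04 -1.39121439e-05]
11.0 width 0.05172482705443812 left/right tips -0.0004559739591715184 origin [0.46305615 0.36078624] tool to go [-3.57480165e-03  9.89802129e-04 -1.29087610e-05]
12.000000000000002 width 0.05158603777322113 left/right tips 0.00013671917759205954 origin [0.46299882 0.36035712] tool to go [-3.43210139e-03  8.61051443e-04 -1.23014745e-05]
```

{"fn": "apply_moves", "kwargs": {
  "plan": [
    [0.2, -0.35, 0.1, 4, 0, 0, 0],
    [0.2, 0, 0, 5, 0, 0, 0],
    [0.2, 0, 0, 4.5, 0, 0, 0],
    [0.2, 0, 0, 3, 0, 0, 0],
    [0.2, 0, 0, 1.5, 0, 0, 0],
    [0.2, 0, 0, 0.5, 0, 0, 0],
    [0.2, 0, 0, 0, 0, 0, 0]
  ],
  "force": 60
}}

```text
t: 16.92
eef_pos: [0.4802, 0.3646, 0.0116]
eef_rot: [0.001, -0.104, 0.995, 0.0]
wrist_force: [0.2, -0.6, 0.9]
opening: 0.0751
grasp_force: 0.0
```

{"fn": "apply_moves", "kwargs": {
  "plan": [
    [0.2, 0, 0, 0.3, 0, 0, 0],
    [1, 0, 0, 0, 0, 0, 0],
    [1, 0, 0, 0, 0, 0, 0],
    [1, 0, 0, 0, 0, 0, 0],
    [1, 0, 0, 0, 0, 0, 0]
  ]
}}

```text
t: 17.55
eef_pos: [0.4798, 0.3644, 0.0083]
eef_rot: [0.0, -0.105, 0.995, 0.0]
wrist_force: [-0.4, 0.2, 2.6]
opening: 0.0513
grasp_force: 60.0
```

{"fn": "apply_moves", "kwargs": {
  "plan": [
    [1, -1, 0, 0, 0, 0, 0],
    [1, -1.6, 0, 0, 0, 0, 0],
    [1, -1.6, 0, 0, 0, 0, 0],
    [1, -1.6, 0, 0, 0, 0, 0],
    [1, -1.6, 0, 0, 0, 0, 0],
    [1, -1.6, 0, 0, 0, 0, 0],
    [1, -1.0, 0, 0, 0, 0, 0],
    [1, 0, 0, 0, 0, 0, 0]
  ]
}}

```text
t: 18.55
eef_pos: [0.5785, 0.3852, 0.0076]
eef_rot: [0.0, -0.104, 0.995, 0.0]
wrist_force: [-1.2, 0.3, -0.6]
opening: 0.0512
grasp_force: 60.0
```

```bash
python3 - <<'E'
from fit import *
c,W,T=wrist('w7');print(T[:3,3]);im=c['image']
# clip-frame map: heights in the expected clip frame
u=-T[:2,0];v=np.array([-u[1],u[0]]);o=T[:2,3]-.016*u
l=np.stack([(W[...,:2]-o)@u,(W[...,:2]-o)@v],-1)
for x0 in range(-90,40,8):
    k=(l[...,0]>x0/1e3)&(l[...,0]<(x0+8)/1e3)&(abs(l[...,1])<.03)&(W[...,2]>.006)&(W[...,2]<.08)
    if k.sum()>3:print(x0,k.sum(),'y',l[k][:,1].min().round(4),l[k][:,1].max().round(4),'z med/max',np.median(W[k][:,2]).round(4),W[k][:,2].max().round(4))
E
```

```text
[0.57845627 0.3852044  0.00760823]
-74 266 y -0.0127 0.0109 z med/max 0.0409 0.0439
-66 1014 y -0.0128 0.0114 z med/max 0.0414 0.0445
-58 984 y -0.0129 0.011 z med/max 0.0416 0.0447
-50 819 y -0.013 0.0111 z med/max 0.0175 0.0445
-42 808 y -0.0126 0.0112 z med/max 0.0168 0.0189
-34 861 y -0.0128 0.0113 z med/max 0.0169 0.0188
-26 980 y -0.0177 0.0172 z med/max 0.0168 0.0187
-18 1437 y -0.024 0.0237 z med/max 0.0169 0.019
-10 1328 y -0.0255 0.0251 z med/max 0.017 0.0186
-2 1057 y -0.0266 0.0262 z med/max 0.017 0.0186
6 3430 y -0.03 0.03 z med/max 0.0413 0.0799
14 1854 y -0.0273 0.0274 z med/max 0.0186 0.0798
22 1095 y -0.0259 0.0261 z med/max 0.0173 0.0734
30 112 y -0.0235 0.0225 z med/max 0.017 0.0187
```

{"fn": "apply_moves", "kwargs": {
  "plan": [
    [1, 0, 0, 0.3, 0, 0, 0],
    [1, 0, 0, 0.25, 0, 0, 0],
    [1, 0, 0, 0, 0, 0, 0],
    [0.3, 0, 0, 0, 0, 0, 0],
    [0.2, 0, 0, 0, 0, 0, 0],
    [0.2, 0, 0, -1, 0, 0, 0],
    [0.1, 0, 0, -4, 0, 0, 0],
    [0, 2.4, 0, -4.5, 0, 0, 0],
    [0, 2.4, 0, -4.5, 0, 0, 0],
    [0, 2.4, 0, -2, 0, 0, 0],
    [0, 0, 0, 0, 0, 0, 0],
    [0, 0, 0, 0, 0, 0, 0]
  ]
}}

```text
t: 20.1
eef_pos: [0.5075, 0.3701, 0.162]
eef_rot: [0.0, -0.105, 0.995, -0.0]
wrist_force: [0.7, 0.4, 0.1]
opening: 0.0939
grasp_force: 0.0
```

```bash
python3 - <<'E'
from fit import *
c,W,T=wrist('w8');print(T.round(4));im=c['image']
u=-T[:2,0];o=T[:2,3];X=W[...,:2]-o
near=np.hypot(X[...,0],X[...,1])<.14
def big(m):
    n,l,st,ce=cv2.connectedComponentsWithStats(m.astype(np.uint8));i=1+np.argmax(st[1:,4]);return l==i
k=big(near&(abs(W[...,2]-.034)<.0045)&(im.min(2)>100));p=W[k];r=cv2.minAreaRect(p[:,:2].astype(np.float32));print('fin',r,np.median(p[:,2]))
print('to go tool',T[:3,:3].T@np.r_[np.array(r[0])-o,0])
k=big(near&(W[...,2]>.0045)&(W[...,2]<.040)&(im.min(2)>150));p=W[k];print('clip',cv2.minAreaRect(p[:,:2].astype(np.float32)),np.median(p[:,2]))
E
```

```text
[[-9.781e-01 -2.081e-01  3.000e-04  5.075e-01]
 [-2.081e-01  9.781e-01 -1.000e-04  3.701e-01]
 [-3.000e-04 -1.000e-04 -1.000e+00  1.620e-01]
 [ 0.000e+00  0.000e+00  0.000e+00  1.000e+00]]
fin ((0.5064420104026794, 0.3689134120941162), (0.02437932975590229, 0.00867163110524416), 12.160706520080566) 0.03364064315356183
to go tool [ 1.25982903e-03 -9.30443602e-04 -2.61140579e-07]
clip ((0.5435114502906799, 0.3773970603942871), (0.10042967647314072, 0.05246809870004654), 13.004034042358398) 0.007816214827627177
```

View pics/w8.png

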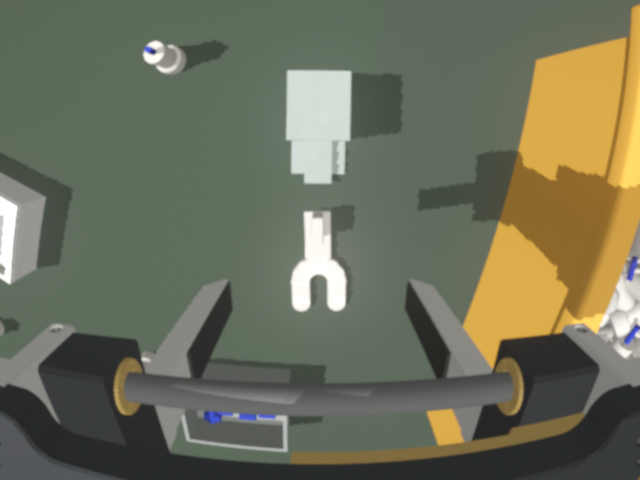

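The clip lies flat on the bench, slot down the image at (285,318), and the fin is at (228,317). I'll grip the fin.

{"fn": "apply_moves", "kwargs": {
  "plan": [
    [0.55, 0.13, -0.1, 4, 0, 0, 0],
    [0.55, 0, 0, 4.5, 0, 0, 0],
    [0.55, 0, 0, 3.5, 0, 0, 0],
    [0.55, 0, 0, 2, 0, 0, 0],
    [0.55, 0, 0, 1.1, 0, 0, 0],
    [0.55, 0, 0, 0, 0, 0, 0],
    [1, 0, 0, 0, 0, 0, 0],
    [1, 0, 0, 0, 0, 0, 0],
    [1, 0, 0, 0, 0, 0, 0],
    [1, 0, 0, 0, 0, 0, 0]
  ],
  "force": 60
}}

```text
t: 21.4
eef_pos: [0.5062, 0.3691, 0.0121]
eef_rot: [0.001, -0.105, 0.995, 0.0]
wrist_force: [0.7, -0.1, 1.4]
opening: 0.0096
grasp_force: 60.0
```

{"fn": "apply_moves", "kwargs": {
  "plan": [
    [1, 0, 0, -1, 0, 0, 0],
    [1, 0, 0, -3.5, 0, 0, 0],
    [1, 0, 0, -4, 0, 0, 0],
    [1, 0, 0, -3.5, 0, 0, 0],
    [1, 0, 0, 0, 0, 0, 0],
    [1, 0, 0, 0, 0, 0, 0]
  ]
}}

```text
t: 22.15
eef_pos: [0.5052, 0.3684, 0.1307]
eef_rot: [-0.001, -0.105, 0.995, -0.0]
wrist_force: [0.6, -0.9, -1.3]
opening: 0.0093
grasp_force: 60.0
```

```bash
cat >> fit.py <<'E'
def clip_in_hand(W,T,im):
    u=-T[:2,0];v=np.array([-u[1],u[0]]);o=T[:2,3]
    a=(W[...,:2]-o)@u;b=(W[...,:2]-o)@v;h=W[...,2]-T[2,3]
    k=(a>.018)&(a<.10)&(abs(b)<.04)&(abs(h)<.02)&(im.min(2)>110)
    p=np.c_[a[k],b[k],h[k]];A=np.c_[p[:,:2],np.ones(len(p))];c=np.linalg.lstsq(A,p[:,2],rcond=None)[0]
    t=p[p[:,0]>.05]
    print('n',k.sum(),'tip a max',p[:,0].max().round(4),'b',t[:,1].min().round(4),t[:,1].max().round(4),'plane slope a,b, h0',c.round(4),'med h',np.median(p[:,2]).round(4))
E
python3 - <<'E'
from fit import *
c,W,T=wrist('w9');print(T.round(4),sense()['joint_positions'].round(3));clip_in_hand(W,T,c['image'])
E
```

```text
[[-9.781e-01 -2.082e-01 -1.400e-03  5.052e-01]
 [-2.082e-01  9.781e-01 -7.000e-04  3.684e-01]
 [ 1.600e-03 -4.000e-04 -1.000e+00  1.307e-01]
 [ 0.000e+00  0.000e+00  0.000e+00  1.000e+00]] [ 0.519  0.399  1.509  0.     1.236 -1.262]
n 695 tip a max 0.0526 b -0.0066 0.0066 plane slope a,b, h0 [-0.0073  0.0093 -0.0042] med h -0.0045
```

{"fn": "apply_moves", "kwargs": {
  "plan": [
    [1, 2.07, -4.64, 0, 0, 0, 0],
    [1, 2.07, -4.64, 0, 0, 0, 0],
    [1, 2.07, -4.64, 0, 0, 0, 0],
    [1, 2.07, -4.64, 0, 0, 0, 0],
    [1, 2.07, -4.64, 0, 0, 0, 0],
    [1, 2.07, -4.64, 0, 0, 0, 0],
    [1, 2.07, -4.64, 0, 0, 0, 0],
    [1, 0, 0, 0, 0, 0, 0.14],
    [1, 0, 0, 0, 0, 0, 0.14],
    [1, 0, 0, 0, 0, 0, 0.14],
    [1, 0, 0, 0, 0, 0, 0],
    [1, 0, 0, 0, 0, 0, 0]
  ]
}}

```text
t: 23.7
eef_pos: [0.4312, 0.0211, 0.1307]
eef_rot: [-0.001, 0.104, 0.995, 0.0]
wrist_force: [0.1, 0.1, -0.6]
opening: 0.0095
grasp_force: 60.0
```

```bash
python3 - <<'E'
from fit import *
c,W,T=wrist('w10');im=c['image'];print(T.round(4))
u=-T[:2,0];v=np.array([-u[1],u[0]]);o=T[:2,3]
a=(W[...,:2]-o)@u;b=(W[...,:2]-o)@v;h=W[...,2]-T[2,3]
k=(a>.018)&(a<.10)&(abs(b)<.04)&(abs(h+.004)<.008);p=np.c_[a[k],b[k],h[k]]
A=np.c_[p[:,:2],np.ones(len(p))];print(len(p),p.min(0),p.max(0),np.linalg.lstsq(A,p[:,2],rcond=None)[0].round(4))
for s in(.05,.06,.07,.08):
  q=p[abs(p[:,0]-s)<.004]; print(s,len(q),q[:,1].min() if len(q) else 0,q[:,1].max() if len(q) else 0)
X=W-[.572,-.009,0];near=np.hypot(X[...,0],X[...,1])<.03
k=near&(abs(W[...,2]-.07)<.006);print('stud',cv2.minEnclosingCircle(W[k][:,:2].astype(np.float32)),k.sum(),np.median(W[k][:,2]))
E
```

```text
[[-9.784e-01  2.068e-01 -1.800e-03  4.312e-01]
 [ 2.068e-01  9.784e-01  3.000e-04  2.110e-02]
 [ 1.800e-03 -1.000e-04 -1.000e+00  1.307e-01]
 [ 0.000e+00  0.000e+00  0.000e+00  1.000e+00]]
694 [ 0.026899   -0.00616804 -0.00606159] [ 0.05221919  0.00702829 -0.00280121] [-0.0142  0.0118 -0.0039]
0.05 138 -0.006168035590510781 0.0070282949140923956
0.06 0 0 0
0.07 0 0 0
0.08 0 0 0
stud ((0.5732201337814331, -0.008893047459423542), 0.012575953267514706) 199 0.07036681978114856
```

View pics/w10.png

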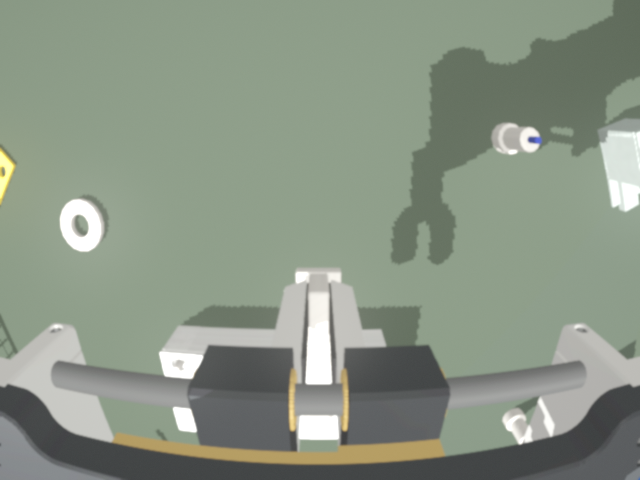

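The view is mostly blocked. It shows the clip's tail at (275,318), centred between the fingers, the C-shaped shadow at (240,425), and the ring and fitting undisturbed. I'll lower in front of the channel and advance.

{"fn": "apply_moves", "kwargs": {
  "plan": [
    [1, 0, 0, 3, 0, 0, 0],
    [1, 0, 0, 2.5, 0, 0, 0],
    [1, 0, 0, 1.07, 0, 0, 0],
    [1, 0, 0, 0, 0, 0, 0],
    [1, 0, 0, 0, 0, 0, 0]
  ]
}}

```text
t: 24.38
eef_pos: [0.4327, 0.021, 0.0665]
eef_rot: [0.001, 0.105, 0.994, 0.0]
wrist_force: [0.6, -0.2, -0.8]
opening: 0.0099
grasp_force: 60.0
```

```bash
python3 - <<'E'
from fit import *
T=pose();print(T.round(4))
u=-T[:2,0];v=np.array([-u[1],u[0]]);o=T[:2,3]
for n in('scene','side'):
    c=snap(n);W=cloud(c)
    a=(W[...,:2]-o)@u;b=(W[...,:2]-o)@v
    k=(a>.05)&(a<.10)&(abs(b)<.035)&(W[...,2]>.042)&(W[...,2]<.075);p=np.c_[a[k],b[k],W[k][:,2]]
    print(n,len(p),p.min(0).round(4),p.max(0).round(4),np.median(p,0).round(4))
    for s in(.05,.06,.07,.08,.09):
        q=p[abs(p[:,0]-s)<.005];print(s,len(q),np.median(q[:,2]).round(4) if len(q) else '',q[:,1].min().round(4) if len(q) else '',q[:,1].max().round(4) if len(q) else '')
    img=c['image'];np.save('im_'+n,img)
vv=np.linalg.inv(np.eye(4))
E
```

```text
[[-9.780e-01  2.085e-01  1.700e-03  4.327e-01]
 [ 2.085e-01  9.780e-01 -1.000e-04  2.100e-02]
 [-1.600e-03  2.000e-04 -1.000e+00  6.650e-02]
 [ 0.000e+00  0.000e+00  0.000e+00  1.000e+00]]
scene 283 [ 0.0501 -0.0341  0.0442] [0.1    0.0344 0.0681] [ 0.0749 -0.0056  0.0606]
0.05 36 0.0627 -0.0245 0.0231
0.06 52 0.0617 -0.0266 0.0258
0.07 54 0.0621 -0.0258 0.026
0.08 53 0.0612 -0.0256 0.0243
0.09 41 0.0586 -0.0251 0.0343
side 315 [ 0.0505 -0.0337  0.0474] [0.0997 0.0321 0.0635] [ 0.0715 -0.0088  0.0605]
0.05 39 0.0608 -0.0288 0.0223
0.06 72 0.0607 -0.0304 0.024
0.07 65 0.0606 -0.0303 0.0262
0.08 73 0.0611 -0.0296 0.0232
0.09 27 0.0605 -0.0273 0.0221
```

{"fn": "apply_moves", "kwargs": {
  "plan": [
    [1, -1.5, 0, 0.1, 0, 0, 0],
    [1, -1.5, 0, 0, 0, 0, 0],
    [1, -1.2, 0, 0, 0, 0, 0],
    [1, 0, 0, 0, 0, 0, 0]
  ]
}}

```text
t: 24.98
eef_pos: [0.4744, 0.0119, 0.0647]
eef_rot: [0.0, 0.105, 0.994, 0.0]
wrist_force: [-1.0, 0.2, -0.1]
opening: 0.0095
grasp_force: 60.0
```

{"fn": "apply_moves", "kwargs": {
  "plan": [
    [1, -1.2, 0, 0, 0, 0, 0],
    [1, -1.2, 0, 0, 0, 0, 0],
    [1, -1.0, 0, 0, 0, 0, 0],
    [1, 0, 0, 0, 0, 0, 0]
  ]
}}

```text
t: 25.48
eef_pos: [0.5072, 0.0049, 0.0647]
eef_rot: [0.0, 0.105, 0.994, 0.0]
wrist_force: [-0.7, 0.2, -0.4]
opening: 0.0101
grasp_force: 60.0
```

{"fn": "apply_moves", "kwargs": {
  "plan": [
    [1, -0.5, 0, 0, 0, 0, 0],
    [1, -0.4, 0, 0, 0, 0, 0],
    [1, -0.25, 0, 0, 0, 0, 0],
    [1, 0, 0, 0, 0, 0, 0]
  ]
}}

```text
t: 25.98
eef_pos: [0.5176, 0.0027, 0.0648]
eef_rot: [0.0, 0.105, 0.994, 0.0]
wrist_force: [-0.3, -0.4, -0.6]
opening: 0.0094
grasp_force: 60.0
```

```bash
python3 - <<'E'
from fit import *
T=pose();print(T[:3,3].round(4),sense()['wrist_force'].round(2))
c,W,T=wrist('w11');im=c['image'];u=-T[:2,0];v=np.array([-u[1],u[0]])
c=snap('scene');W=cloud(c);o=T[:2,3]
cv2.imwrite('pics/fin.png',cv2.resize(c['image'][200:310,220:370,::-1],None,fx=5,fy=5,interpolation=cv2.INTER_CUBIC))
E
```

```text
[0.5176 0.0027 0.0648] [-0.3  -0.37 -0.62]
```

View pics/fin.png

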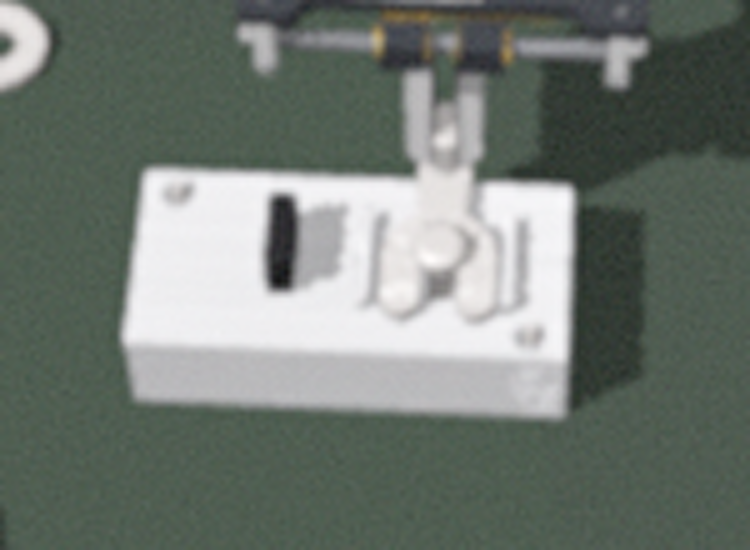

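The clip is round the stud under its head (440,245 in the crop), between the ribs. I'll push on gently until contact.

{"fn": "apply_moves", "kwargs": {
  "plan": [
    [1, -0.1, 0, 0, 0, 0, 0],
    [1, -0.1, 0, 0, 0, 0, 0],
    [1, 0, 0, 0, 0, 0, 0]
  ]
}}

```text
t: 26.45
eef_pos: [0.5188, 0.0025, 0.0647]
eef_rot: [-0.001, 0.105, 0.994, 0.0]
wrist_force: [-0.9, -0.4, 0.3]
opening: 0.0094
grasp_force: 60.0
```

{"fn": "apply_moves", "kwargs": {
  "plan": [
    [1, -0.1, 0, 0, 0, 0, 0],
    [1, 0, 0, 0, 0, 0, 0]
  ]
}}

```text
t: 26.7
eef_pos: [0.5189, 0.0024, 0.0645]
eef_rot: [-0.001, 0.105, 0.994, 0.0]
wrist_force: [-4.6, 0.8, 2.1]
opening: 0.0092
grasp_force: 60.0
```

Contact with the stud. I'll lower onto the cover, release and rise.

{"fn": "apply_moves", "kwargs": {
  "plan": [
    [1, 0.1, 0, 0.15, 0, 0, 0],
    [1, 0, 0, 0.1, 0, 0, 0],
    [1, 0, 0, 0, 0, 0, 0],
    [0.75, 0, 0, 0, 0, 0, 0],
    [0.6, 0, 0, 0, 0, 0, 0],
    [0.6, 0, 0, -1, 0, 0, 0],
    [0.6, 0, 0, -4, 0, 0, 0],
    [0.6, 2, 0, -5, 0, 0, 0],
    [0.6, 2, 0, -5, 0, 0, 0],
    [0.6, 0, 0, 0, 0, 0, 0],
    [0.6, 0, 0, 0, 0, 0, 0]
  ]
}}

```text
t: 28.08
eef_pos: [0.4804, 0.0106, 0.2124]
eef_rot: [0.001, 0.105, 0.994, 0.0]
wrist_force: [0.5, 0.2, 0.5]
opening: 0.0375
grasp_force: 0.0
```

```bash
python3 - <<'E'
from fit import *
print(sense()['wrist_force'].round(2))
c,W,T=wrist('w12');im=c['image']
a0=np.deg2rad(-12);u=np.array([np.cos(a0),np.sin(a0)]);v=np.array([-u[1],u[0]]);o=np.array([.572,-.009])
a=(W[...,:2]-o)@u;b=(W[...,:2]-o)@v;z=W[...,2]
k=(a>-.07)&(a<.04)&(abs(b)<.028)&(z>.0545)&(z<.0635);p=np.c_[a[k],b[k],z[k]];A=np.c_[p[:,:2],np.ones(len(p))]
print('clip',len(p),p.min(0),p.max(0),np.linalg.lstsq(A,p[:,2],rcond=None)[0].round(4))
t=p[p[:,0]<-.02];print('tail',t.min(0),t.max(0))
k=(abs(b)<.02)&(a>-.08)&(a<-.03)&(abs(z-.084)<.005);print('fin',cv2.minAreaRect(np.c_[a[k],b[k]].astype(np.float32)),np.median(z[k]))
k=(np.hypot(a,b)<.02)&(abs(z-.07)<.004);print('stud',cv2.minAreaRect(np.c_[a[k],b[k]].astype(np.float32)))
k=(abs(a)<.045)&(b<-.04)&(b>-.13)&(abs(z-.05)<.004);A=np.c_[W[k][:,:2],np.ones(k.sum())];print('cover',np.median(z[k]),np.linalg.lstsq(A,z[k],rcond=None)[0])
E
```

```text
[0.47 0.19 0.48]
clip 2167 [-0.06619385 -0.02491278  0.05450029] [0.03472852 0.0270954  0.06347646] [-0.0005  0.0004  0.0577]
tail [-0.06619385 -0.01035362  0.0548167 ] [-0.020194    0.01236547  0.06305192]
fin ((-0.054740116000175476, 0.0005003339610993862), (0.024347150698304176, 0.009009096771478653), 0.1011490672826767) 0.08359326449147098
stud ((-0.00037768762558698654, 0.0010074004530906677), (0.024649005383253098, 0.02561907470226288), 89.35136413574219)
cover 0.049698977702253816 [0.00013272 0.00117169 0.04974887]
```

Fin to stud measures 54.4 mm (54 nominal), with the clip flat on the level cover. I'm handing the job in.

```bash
python3 -c "
from plant import robot;print(robot.job_done())"
```

```text
the job is handed in; nothing more can be done
None
```

The cover is seated flat on the carrier and the clip is locked fully home round the stud; the job was handed in at about 28 s of the allowed 72 s, and no verdict came back.

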